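Empty the sander's offcut trap

ROBOT

A 6-joint arm with a two-finger parallel gripper is mounted at the origin on the work surface. World frame = base frame: x ahead of the robot, y to its left, z up, the work surface at z = 0. Lengths are in m, angles in rad, forces in N, time in s.
With the tool pointing down it reaches from about 0.35 to 0.975 m from the base axis. Payload 4.9 kg.
Tool frame: the origin (TCP) lies at the very end of the fingers, on their centre line; the grasp point (between the pads) lies 19 mm behind it; z points along the fingers, y is the line along which they close (so a half turn about z gives the same grasp; the last joint's range is limited). The gripper opens to 85 mm and grips with 20 to 120 N. Pads are 22 mm wide; open, the fingers measure 114 mm over their backs; the gripper's body (76 mm by 85 mm) begins 54 mm behind the grasp point. The pads swing forward as they close: fully open they stand 13 mm farther back than shut.
Start: joints at [1.136, 0.053, 1.613, -0, 1.476, -0.119], TCP at [0.194, 0.594, 0.194] pointing down, gripper open.
Joint ranges: [-3.01, 3.01], [-1.01, 2.22], [0.06, 2.58], [-1.02, 4.17], [0.09, 2.62], [-3.14, 3.14]. Speed limits (rad/s): [2.57, 2.57, 3.14, 3.14, 3.14, 3.14].

INTERFACE

Orientations are given as a rotation vector (axis times angle).
In Python, from station import ctrl gives the robot as it stands.
- The arm moves only by the tool jog_arm, never from a script. Its argument "plan" is a list of rows, each a list of 7 numbers: the shift along the tool's x, y, z in units of 0.02 m (1.0 is 0.02 m), then the turn, a rotation vector about the tool's x, y, z in units of 45 degrees (1.0 is 45 degrees), then the opening, from -1 (shut) to 1 (fully open). A call has 1 to 8 rows; each row shifts and turns the commanded pose from where the row before left it, along the tool's axes as they then stand; what a row does not reach is not made up. A row lasts 1/10 s, in which the tool goes at most 50 mm and 8.59 degrees, less where a joint would pass 70% of its speed; a pose out of reach is approached as far as the arm can. A call with a number of a shift or a turn outside -1 to 1 is refused whole. A call with a gripper value outside its range is refused whole. The fingers move at their own pace and stop on an object; "grip_force" is the grip in N (left out, the last holds). Time passes only in rows, so rows that do not move let the fingers close. It gives the time, the measured TCP pose, the force, the opening and the grip force at its end, in the units of the state.
- ctrl.get_obs(): the state, without advancing time (a new reading comes with each control period).
- ctrl.get_image(name): name is "scene" or "top" or "wrist"; returns (picture, depth): 400x640x3 uint8, red, green, blue; 400x640 float32, m along the optical axis (not along the pixel's ray), 0 where there is no reading.
- ctrl.camera_info(name): a dict with "camera_matrix" (3x3 intrinsics, pixels), "rvec" (rotation vector, rad) and "tvec" (3), from world to camera coordinates, as OpenCV has them; the wrist camera has in their place "T_tool_cam" (4x4, takes a point from camera to tool coordinates, whose origin is the TCP and whose axes are the flange's). Camera axes: x right, y down, z forward; pixel columns grow to the right and rows downward; lengths in m; the calibration is good to about 2 mm. The wrist camera is an equidistant fisheye: a pixel r from the principal point sees the ray r / f radians off the axis. A picture is of the moment at which its call begins: read the wrist's pose just before it. camera_info takes no time and is no camera call.
- ctrl.finish_job(): hands the job in; it is judged then, once.
The state is a dict: "t": time; "q": joint angles; "dq": joint speeds; "effort": joint torques, N m; "tool_pos": TCP position; "tool_rot": TCP orientation; "contact_force": force on the tool from outside, world axes, zero at the start; "wrist_torque": the same for the moment, N m; "opening": finger opening in m; "grip_force": force on a finger pad.
Only numpy, scipy, OpenCV 4.12 (cv2) and the standard library are available. Lean on these libraries where they do the work, as an engineer would, in place of code of your own. Each camera call takes 0.05 s, during which the arm holds its last target. There are 200 camera calls.

TASK

Empty the offcut trap on the sander's extraction line: first shut the suction with the red-levered ball valve; then push the red bar to tip the bucket past its latch until all three bits of wood have dropped into the blue tote, and let it swing back and latch; last, open the valve again. Each time, turn the valve until you feel it come up firmly on its hard stop (the stops are worn and not quite square, so go by feel), but do not force it; leave the tote and the other things on the bench where they are.

Things in the scene. Friction and masses are not known exactly. Their poses are not given: they have to be found in the camera images.
- station: Offcut trap on a dark steel base plate (290 x 460 x 10 mm) fixed to the bench. Origin on the bench under the bucket's tipping axis; x points away from the robot, y to its left (a little askew). In its frame, mm: tipping axis parallel to y at x 0, z 160; bucket y 5 to 155; green drop-out box behind it, x 152 to 298, y 2 to 158, top z 271, wire handle to z 295.
- valve_stem (a point): On the valve's stem axis at mid-height of the lever, 166 mm above the bench; 50 mm from the station's origin in x, -190 in y. A nut stands 14 mm above it. The pipe runs along the station's y, its axis 100 mm above the bench. The lever turns a quarter turn (1.571 rad) between two hard stops; dry friction 0.5 N m (about 5 N at the grip), so it stays where it is left.
- lever_grip (a point): On the lever's red sleeve, 105 mm from the stem, at mid-thickness. Open: lever along the pipe, to station +y. Shut: across it, to station -x (anticlockwise from above). The worn stops lie up to 0.1 rad off these, both the same way: find by feel. Starts up to 0.22 rad short of the open stop. Sleeve 22 wide, 12 thick, 38 to 133 mm from the stem; below it free down to 140 mm above the bench.
- valve_port (a point): Centre of the brass valve's end in the rubber cuff on the trap (+y) side, 80 mm from the stem axis, at pipe height. The body gives a little in its cuffs and springs back, 1 mm here for each 0.6 N m on the lever. Firmly home on a stop: at least 0.84 N m (8 N at the grip). Forced: over 2.7 N m (25 N at the grip).
- bucket (a joint): Angle (rad) of the tipping bucket: 0 = upright and latched; grows as its top and the red bar go towards the robot (station -x); hard stop at 1.6. Tipped to about 1.5 the bits slide out over its lip. A spring plunger latches it over the first 0.2 rad; let go, its spring and weight swing it back and into the latch by themselves.
- pivot (a point): Point on the tipping axis, 160 mm above the bench, level in y with the middle of the red bar.
- tip_bar (a point): Middle of the free length of the red push bar: round, 18 mm thick, parallel to the tipping axis, 120 mm from it, free end 29 mm on towards +y, carried by a flat lever 30 mm towards the bucket. Upright, it is 77 mm beyond (+x) and 92 mm above the axis. It circles about point pivot. About 10 N takes it past the latch; about as much holds it tipped.
- tote: Loose blue open tote, 200 x 240 x 75 mm, walls 5 mm, 0.9 kg, on the bench under the bucket's lip, on the robot's side of the trap. Origin at the centre of its underside, z up; long side along y.
- bit_block: Pale wooden block 30 x 26 x 22 mm in the bucket; origin at the centre of its underside.
- bit_dowel: Brown dowel end, 24 mm thick, 26 mm high, in the bucket; origin at the centre of its underside.
- bit_walnut: Dark walnut block 24 x 32 x 18 mm in the bucket; origin at the centre of its underside.
- sanding_block: Cork sanding block 70 x 110 x 32 mm lying on the bench near the tote; origin under its centre.
- bench_brush: Bench brush lying on the bench near the robot's left; origin under its middle.
- screwdriver: Screwdriver lying on the bench; origin under its middle.
- wax_tin: Yellow wax tin, 76 mm across, 60 mm high; origin under its centre.
- glue_bottle: White glue bottle, 60 mm across, 170 mm high; origin under its centre.
- pine_offcut: Pine board offcut 160 x 70 x 28 mm; origin under its centre.

How it is judged:
On the way, in this order (a step that is already met when the one before it is completed fails the run):
1. the valve is shut and pressed firmly home on its stop (at least 0.84 N m, so that the valve's end gives 1.4 mm in its cuff), the bucket still latched (y of lever_grip in the frame of station between -0.21 and -0.17 m and x of lever_grip in the frame of station below -0.03 m and distance of valve_port from where it was at the start of the episode above 0.0014 m and value of joint bucket below 0.1 rad), for 0.05 s.
2. the bucket is tipped, the valve still shut (value of joint bucket above 1.15 rad and y of lever_grip in the frame of station between -0.21 and -0.17 m and x of lever_grip in the frame of station below -0.03 m), for 0.1 s.
3. the bits are in the tote and the bucket has swung back and latched, the valve still shut (x of bit_block in the frame of tote between -0.1 and 0.1 m and y of bit_block in the frame of tote between -0.12 and 0.12 m and z of each of bit_block, bit_dowel, bit_walnut in the frame of tote below 0.075 m and x of bit_dowel in the frame of tote between -0.1 and 0.1 m and y of bit_dowel in the frame of tote between -0.12 and 0.12 m and x of bit_walnut in the frame of tote between -0.1 and 0.1 m and y of bit_walnut in the frame of tote between -0.12 and 0.12 m and value of joint bucket below 0.05 rad and y of lever_grip in the frame of station between -0.21 and -0.17 m and x of lever_grip in the frame of station below -0.03 m), for 0.2 s.
4. the valve is open and pressed firmly home on its stop (at least 0.84 N m) (x of lever_grip in the frame of station between 0.03 and 0.07 m and y of lever_grip in the frame of station above -0.11 m and distance of valve_port from where it was at the start of the episode above 0.0014 m), for 0.05 s.
At the end, for the whole second after the job is handed in: The valve's lever lies along the pipe (grip within 20 mm of the pipe's line), having been pressed firmly home on its stop both shut and open, the bucket is back upright and latched (under 0.05 rad), and all three bits of wood lie at rest in the tote (x of lever_grip in the frame of station between 0.03 and 0.07 m and y of lever_grip in the frame of station above -0.11 m and value of joint bucket below 0.05 rad and x of bit_block in the frame of tote between -0.1 and 0.1 m and y of bit_block in the frame of tote between -0.12 and 0.12 m and z of each of bit_block, bit_dowel, bit_walnut in the frame of tote below 0.075 m and x of bit_dowel in the frame of tote between -0.1 and 0.1 m and y of bit_dowel in the frame of tote between -0.12 and 0.12 m and x of bit_walnut in the frame of tote between -0.1 and 0.1 m and y of bit_walnut in the frame of tote between -0.12 and 0.12 m and linear speed of each of bit_block, bit_dowel, bit_walnut below 0.02 m/s); the robot touches nothing.
It fails at once if the bucket is tipped (over 0.3 rad) while the valve is not shut (lever's grip over 20 mm off square across the pipe) (value of joint bucket above 0.3 rad and not (y of lever_grip in the frame of station between -0.21 and -0.17 m and x of lever_grip in the frame of station below -0.03 m)).
It fails at once if the valve is forced: over 2.7 N m on a stop, so that its end moves more than 4.5 mm in its cuff (distance of valve_port from where it was at the start of the episode above 0.0045 m).
It fails at once if the tote is moved by more than 25 mm (distance of tote from where it was at the start of the episode above 0.025 m).
It fails at once if one of the other things on the bench is moved by more than 25 mm (distance of any of sanding_block, bench_brush, screwdriver, wax_tin, glue_bottle, pine_offcut from where it was at the start of the episode above 0.025 m).
It also fails if it takes over 72 s, if anything falls off the work surface, if the arm or the gripper's body presses on something with over 40 N, if the wrist force passes 120 N, or if a joint passes its speed limit or range.

## Working session

There is one attempt and no reset: what is moved stays moved. The work goes in short steps, Python scripts to look and compute and a tool call to move; the robot and the scene stay as the last step left them, time stands still between calls to the robot, and variables do not carry over. Pictures are saved under pics/ and viewed, at most 10 in all, crops included, and the job is handed in when it is done.

Besides the shell and the picture viewer there is one more tool, called after "Request:" as name(argument=value, ...), one argument or row to a line, values as JSON. jog_arm: Moves the arm, as the interface text tells. Shifts and turns lie within -1 to 1; 1 stands for 0.02 m of shift or 45 degrees of turn. Its arguments: {"type":"object","properties":{"plan":{"type":"array"},"grip_force":{"type":"number"}},"required":["plan"]}

```bash
mkdir -p pics; ls
cat > h.py <<'E'
import numpy as np, cv2
from station import ctrl
from scipy.spatial.transform import Rotation as R
def cam(n):
    i=ctrl.camera_info(n); return np.array(i["camera_matrix"]),cv2.Rodrigues(np.array(i["rvec"],float))[0],np.array(i["tvec"],float).ravel()
def world(n,depth):
    K,Rm,t=cam(n); h,w=depth.shape; u,v=np.meshgrid(np.arange(w),np.arange(h))
    p=np.stack([(u-K[0,2])/K[0,0]*depth,(v-K[1,2])/K[1,1]*depth,depth],-1)
    return (p-t)@Rm
def st():
    o=ctrl.get_obs(); 
    print(round(o["t"],2),"p",np.round(o["tool_pos"],4),"r",np.round(o["tool_rot"],3),"F",np.round(o["contact_force"],1),"M",np.round(o["wrist_torque"],2),"op",round(float(o["opening"]),4))
    return o
E
python3 - <<'E'
from h import *
o=st(); print(np.round(R.from_rotvec(o["tool_rot"]).as_matrix(),3))
ims=[]
for n in("scene","top"):
    im,d=ctrl.get_image(n); cv2.imwrite(f"pics/{n}0.png",im[...,::-1]); np.savez(f"{n}0.npz",im=im,d=d)
    K,Rm,t=cam(n); print(n,K[0,0],-Rm.T@t)
    hsv=cv2.cvtColor(im,cv2.COLOR_RGB2HSV); W=world(n,d)
    m=(((hsv[...,0]<8)|(hsv[...,0]>172))&(hsv[...,1]>140)&(hsv[...,2]>60)).astype(np.uint8)
    k,l,s,c=cv2.connectedComponentsWithStats(m)
    for j in range(1,k):
        if s[j,4]>30:
            q=W[(l==j)&(d>0)]; print("red",s[j],np.round(np.median(q,0),3),np.round(np.percentile(q,2,axis=0),3),np.round(np.percentile(q,98,axis=0),3))
E
```

```text
pics
0.0 p [0.1938 0.5935 0.1928] r [-4.940e-01 -3.102e+00  3.000e-03] F [-1.1  0.5  0.1] M [ 0.01 -0.    0.02] op 0.0855
[[-0.951  0.311 -0.001]
 [ 0.311  0.951 -0.002]
 [ 0.    -0.002 -1.   ]]
scene 514.5874044663559 [ 1.45384823 -0.49329779  1.25281262]
red [270 143  10  12  37] [0.068 0.051 0.015] [0.044 0.025 0.009] [0.09  0.073 0.021]
red [398 171  19  11  98] [0.62  0.226 0.259] [0.613 0.199 0.249] [0.626 0.255 0.265]
red [291 220  29  19 206] [ 0.595 -0.085  0.172] [ 0.483 -0.127  0.013] [ 0.609 -0.031  0.178]
red [191 225  26  13 156] [ 0.343 -0.316  0.025] [ 0.302 -0.345  0.008] [ 0.366 -0.288  0.034]
red [  56  334  120   66 4786] [ 0.773 -0.633  0.146] [ 0.704 -0.765  0.124] [ 0.858 -0.552  0.151]
top 515.7971960182734 [ 0.21590522 -0.00736712  1.45533668]
red [ 523   77   88   56 3871] [ 0.775 -0.647  0.145] [ 0.703 -0.764  0.138] [ 0.857 -0.55   0.151]
red [550 101  39   3  94] [ 0.784 -0.654  0.145] [ 0.78  -0.711  0.14 ] [ 0.79  -0.613  0.151]
red [217 143  26   8 170] [0.616 0.235 0.258] [0.609 0.201 0.089] [0.668 0.27  0.265]
red [338 160  36  14 306] [ 0.593 -0.079  0.171] [ 0.578 -0.125  0.134] [ 0.608 -0.038  0.176]
red [425 260  31  31 317] [ 0.327 -0.32   0.023] [ 0.292 -0.356  0.001] [ 0.363 -0.284  0.03 ]
red [   0  301   59   76 1025] [0.176 0.489 0.558] [0.118 0.454 0.551] [0.23  0.553 0.566]
red [  33  345  100   55 2615] [0.113 0.401 0.591] [0.087 0.306 0.562] [0.157 0.469 0.617]
red [284 358  76  42 691] [0.069 0.039 0.012] [ 0.003 -0.084  0.005] [0.102 0.099 0.02 ]
red [  0 371  31  22 222] [0.105 0.515 0.558] [0.091 0.49  0.551] [0.119 0.535 0.562]
red [318 377  35  18  62] [ 0.068 -0.031  0.294] [ 0.053 -0.061  0.28 ] [0.086 0.008 0.299]
red [313 381  15   7  45] [0.07  0.01  0.284] [ 0.065 -0.007  0.277] [0.076 0.019 0.296]
```

View pics/top0.png

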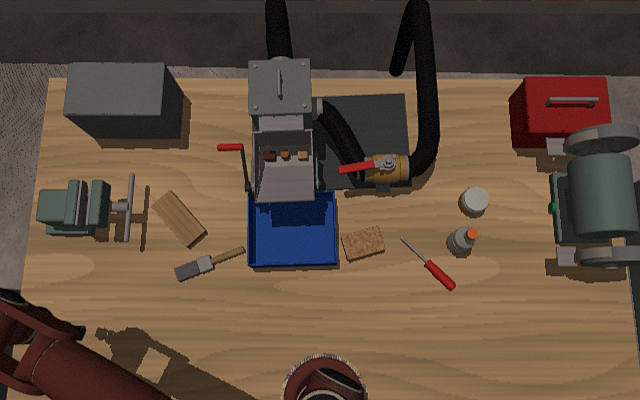

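View pics/scene0.png

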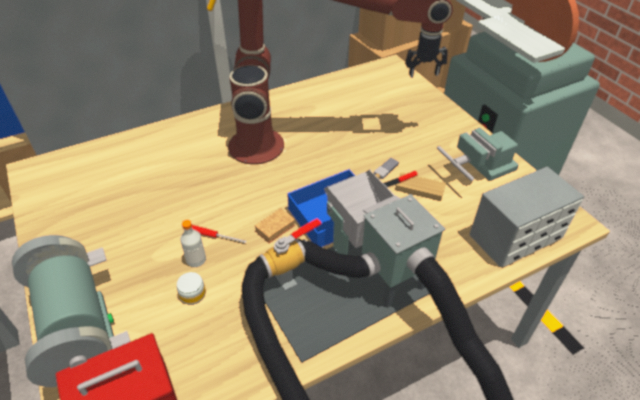

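Top view: push bar at about (231,147), lever sleeve (355,168), stem nut (389,161), tote (293,230), and bits (285,155). The scene view agrees. Next I'll fit the station frame.

```bash
cat >> h.py <<'E'
def ray(n,uv,z):
    K,Rm,t=cam(n); uv=np.atleast_2d(uv).astype(float)
    d=np.c_[(uv[:,0]-K[0,2])/K[0,0],(uv[:,1]-K[1,2])/K[1,1],np.ones(len(uv))]@Rm
    c=-Rm.T@t; return c+d*((z-c[2])/d[:,2])[:,None]
E
python3 - <<'E'
from h import *
for n,boxes in(("top",dict(bar=(210,135,250,160),lev=(330,150,380,182))),("scene",dict(bar=(390,165,420,185),lev=(285,215,325,245)))):
    z=np.load(f"{n}0.npz"); im,d=z["im"],z["d"]; hsv=cv2.cvtColor(im,cv2.COLOR_RGB2HSV)
    m=(((hsv[...,0]<8)|(hsv[...,0]>172))&(hsv[...,1]>120)&(hsv[...,2]>50))
    for k,(a,b,c,e) in boxes.items():
        mm=np.zeros_like(m); mm[b:e,a:c]=m[b:e,a:c]; v,u=np.nonzero(mm)
        P=ray(n,np.c_[u,v],.257 if k=="bar" else .170)[:,:2]
        r=cv2.minAreaRect(P.astype(np.float32)*1000); 
        c0=P.mean(0); w=np.linalg.svd(P-c0,full_matrices=False)[2][0]; s=(P-c0)@w
        print(n,k,len(u),np.round(c0,4),"dir",np.round(w,3),"ends",np.round(c0+w*s.min(),4),np.round(c0+w*s.max(),4),np.round(r[1],0))
# top crops
z=np.load("top0.npz"); im,d=z["im"],z["d"]; W=world("top",d)
hsv=cv2.cvtColor(im,cv2.COLOR_RGB2HSV)
# box top plane z~.271
m=((abs(W[...,2]-.271)<.008)&(W[...,1]>0)&(W[...,1]<.3)&(W[...,0]>.6)).astype(np.uint8)
m=cv2.morphologyEx(m,cv2.MORPH_OPEN,np.ones((5,5)));v,u=np.nonzero(m)
P=ray("top",np.c_[u,v],.271)[:,:2]; print("box",cv2.minAreaRect(P.astype(np.float32)*1000))
# plate
m=((hsv[...,2]<75)&(hsv[...,1]<110)&(abs(W[...,2]-.01)<.006)&(W[...,0]>.4)&(W[...,1]<0.05)&(W[...,1]>-.3)).astype(np.uint8)
m=cv2.morphologyEx(m,cv2.MORPH_OPEN,np.ones((3,3)));v,u=np.nonzero(m)
P=ray("top",np.c_[u,v],.01)[:,:2]; print("plate",cv2.minAreaRect(P.astype(np.float32)*1000),P.min(0),P.max(0))
# nut: highest points near stem
for n in("top","scene"):
    z=np.load(f"{n}0.npz"); W2=world(n,z["d"]); q=W2[(abs(W2[...,0]-.6)<.06)&(abs(W2[...,1]+.16)<.08)&(W2[...,2]>.174)&(W2[...,2]<.19)]
    h2=cv2.cvtColor(z["im"],cv2.COLOR_RGB2HSV); k=(abs(W2[...,0]-.6)<.06)&(abs(W2[...,1]+.16)<.05)&(W2[...,2]>.176)&(W2[...,2]<.2)&(h2[...,1]<90)
    v,u=np.nonzero(k); 
    if len(u): print("nut",n,len(u),u.mean(),v.mean(),np.round(ray(n,[[u.mean(),v.mean()]],.18),4),np.round(W2[k].mean(0),4))
big=cv2.resize(im[50:290,200:440][...,::-1],(600,600),interpolation=cv2.INTER_CUBIC); cv2.imwrite("pics/topc.png",big)
E
```

```text
top bar 171 [0.6163 0.2321] dir [-0.053  0.999] ends [0.618  0.2009] [0.6147 0.2619] [17. 61.]
top lev 314 [ 0.5926 -0.0805] dir [-0.184  0.983] ends [ 0.6014 -0.1273] [ 0.5839 -0.0341] [24. 95.]
scene bar 99 [0.6189 0.227 ] dir [ 0.076 -0.997] ends [0.6164 0.2599] [0.6213 0.195 ] [18. 65.]
scene lev 207 [ 0.5934 -0.0852] dir [ 0.18  -0.984] ends [ 0.5849 -0.0384] [ 0.6013 -0.128 ] [26. 91.]
box ((771.0865478515625, 112.47494506835938), (146.57388305664062, 155.7021942138672), 2.900190591812134)
plate ((713.9710693359375, -104.06227111816406), (300.59320068359375, 280.66473388671875), 2.4860775470733643) [ 0.56704383 -0.24458409] [0.86754576 0.03870534]
nut top 28 388.5357142857143 159.21428571428572 [[ 0.6101 -0.1652  0.18  ]] [ 0.6102 -0.1653  0.1797]
nut scene 27 280.44444444444446 240.11111111111111 [[ 0.6077 -0.1676  0.18  ]] [ 0.6088 -0.168   0.1814]
```

View pics/topc.png

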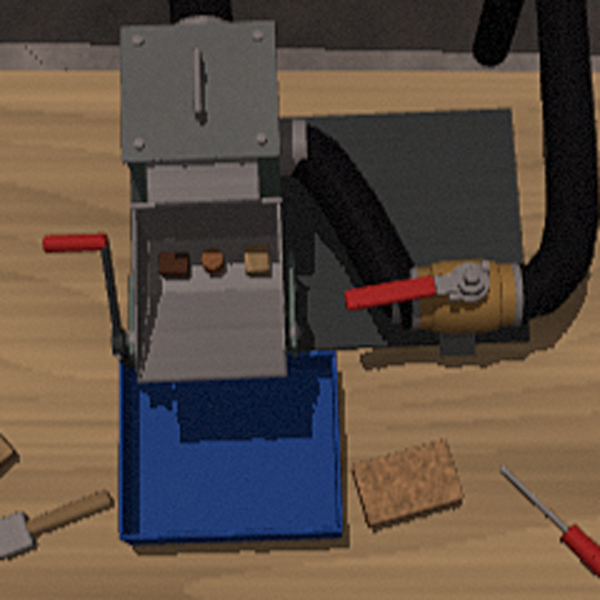

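Run:
```python
from h import *
for n in("top","scene"):
    W=world(n,np.load(f"{n}0.npz")["d"]).reshape(-1,3)
    print(n,"max height mm; rows x .50...66, cols y -.20...+.02")
    for x in np.arange(.50,.67,.02):
        print(round(x,2),[int(1000*np.max(q[:,2])) if len(q:=W[(abs(W[:,0]-x)<.01)&(abs(W[:,1]-y)<.01)]) else -1 for y in np.arange(-.2,.03,.02)])
```

```text
top max height mm; rows x .50...66, cols y -.20...+.02
0.5 [3, 7, 6, 8, 8, 6, 6, 10, 9, 80, 10, 199]
0.52 [9, 5, 7, 8, 10, 9, 5, 6, 6, 79, 11, 218]
0.54 [10, 5, 10, 8, 7, 6, 6, 4, 6, 78, 77, 218]
0.56 [6, 19, 104, 112, 7, 6, 6, 6, 6, 80, 76, 218]
0.58 [133, 135, 159, 164, 170, 177, 177, 177, 176, 19, 15, 207]
0.6 [141, 181, 184, 170, 176, 176, 176, 174, 174, 14, 17, 181]
0.62 [141, 184, 182, 170, 168, 135, 135, 127, 16, 14, 17, 177]
0.64 [132, 156, 134, 134, 130, 133, 136, 135, 121, 17, 14, 131]
0.66 [-1, -1, -1, -1, -1, 128, 136, 143, 135, 16, 19, 120]
scene max height mm; rows x .50...66, cols y -.20...+.02
0.5 [3, -1, -1, -1, -1, -1, -1, 4, 81, 80, 10, 212]
0.52 [-1, -1, -1, -1, -1, -1, -1, -1, 60, 72, -1, 219]
0.54 [-1, -1, -1, -1, -1, -1, -1, -1, 77, 79, 173, 220]
0.56 [-1, -1, -1, -1, -1, -1, -1, -1, 168, 76, 167, 220]
0.58 [137, 157, 166, 166, 177, 176, 178, 177, 182, -1, 16, 218]
0.6 [145, 185, 186, 173, 178, 179, 178, 178, 176, -1, -1, 222]
0.62 [144, 177, 184, 172, 140, 135, 134, 127, -747, -743, -743, 218]
0.64 [134, 142, 136, 135, 129, 132, 136, 134, 14, -736, -735, 217]
0.66 [17, 21, 24, 18, 16, 134, 138, 140, 136, 12, -738, 214]
```

Request:
jog_arm(
  plan=[
    [0, 0, -1, 0, 0, 0.168, -0.25],
    [0, 0, -1, 0, 0, 0.168, -0.25],
    [0, 0, -1, 0, 0, 0.168, -0.25],
    [0, 0, -1, 0, 0, 0.168, -0.25],
    [0, 0, -1, 0, 0, 0.168, -0.25],
    [0, 0, -1, 0, 0, 0.168, -0.25],
    [0, 0, -1, 0, 0, 0.168, -0.25],
    [0, 0, 0, 0, 0, 0.168, -0.25],
  ],
)

```text
t: 0.9
tool_pos: [0.1945, 0.595, 0.3377]
tool_rot: [-1.995, -2.425, -0.008]
contact_force: [-0.2, -0.1, -0.0]
opening: 0.0317
grip_force: 0.0
```

Request:
jog_arm(
  plan=[
    [-1, 0.36, 0, 0, 0, 0, -0.25],
    [-1, 0.36, 0, 0, 0, 0, -0.25],
    [-1, 0.36, 0, 0, 0, 0, -0.25],
    [-1, 0.36, 0, 0, 0, 0, -0.25],
    [-1, 0.36, 0, 0, 0, 0, -0.25],
    [-1, 0.36, 0, 0, 0, 0, -0.25],
    [-1, 0.36, 0, 0, 0, 0, -0.25],
    [-1, 0.36, 0, 0, 0, 0, -0.25],
  ],
)

```text
t: 1.7
tool_pos: [0.2825, 0.4477, 0.3334]
tool_rot: [1.989, 2.432, -0.002]
contact_force: [-0.5, -0.5, -0.6]
opening: 0.0319
grip_force: 0.0
```

Request:
jog_arm(
  plan=[
    [-1, 0.36, 0, 0, 0, 0, -0.25],
    [-1, 0.36, 0, 0, 0, 0, -0.25],
    [-1, 0.36, 0, 0, 0, 0, -0.25],
    [-1, 0.36, 0, 0, 0, 0, -0.25],
    [-1, 0.36, 0, 0, 0, 0, -0.25],
    [-1, 0.36, 0, 0, 0, 0, -0.25],
    [-1, 0.36, 0, 0, 0, 0, -0.25],
    [-1, 0.36, 0, 0, 0, 0, -0.25],
  ],
)

```text
t: 2.5
tool_pos: [0.3706, 0.3024, 0.3334]
tool_rot: [-1.989, -2.431, 0.001]
contact_force: [0.6, -0.0, 0.2]
opening: 0.0319
grip_force: 0.0
```

Request:
jog_arm(
  plan=[
    [-1, 0.36, 0, 0, 0, 0, -0.25],
    [-1, 0.36, 0, 0, 0, 0, -0.25],
    [-1, 0.36, 0, 0, 0, 0, -0.25],
    [-1, 0.36, 0, 0, 0, 0, -0.25],
    [-1, 0.36, 0, 0, 0, 0, -0.25],
    [-1, 0.36, 0, 0, 0, 0, -0.25],
    [-1, 0.36, 0, 0, 0, 0, -0.25],
    [-1, 0.36, 0, 0, 0, 0, -0.25],
  ],
)

```text
t: 3.3
tool_pos: [0.4587, 0.157, 0.3334]
tool_rot: [-1.989, -2.431, 0.001]
contact_force: [1.4, -0.2, 0.7]
opening: 0.0318
grip_force: 0.0
```

Request:
jog_arm(
  plan=[
    [-1, 0.36, 0, 0, 0, 0, -0.25],
    [-1, 0.36, 0, 0, 0, 0, -0.25],
    [-1, 0.36, 0, 0, 0, 0, -0.25],
    [-1, 0.36, 0, 0, 0, 0, -0.25],
    [-1, 0.36, 0, 0, 0, 0, -0.25],
    [-1, 0.36, 0, 0, 0, 0, -0.25],
    [-1, 0.36, 0, 0, 0, 0, -0.25],
    [-1, 0.36, 0, 0, 0, 0, -0.25],
  ],
)

```text
t: 4.1
tool_pos: [0.5469, 0.0116, 0.3334]
tool_rot: [-1.989, -2.431, 0.001]
contact_force: [-0.4, 1.1, 0.3]
opening: 0.0321
grip_force: 0.0
```

Request:
jog_arm(
  plan=[
    [-0.9, 0.3, 0.5, 0, 0, 0, -0.25],
    [-0.9, 0.3, 0.5, 0, 0, 0, -0.25],
    [-0.9, 0.3, 0.5, 0, 0, 0, -0.25],
    [-0.9, 0.3, 0.5, 0, 0, 0, -0.25],
    [0, 0, 0, 0, 0, 0, -0.25],
  ],
)

```text
t: 4.6
tool_pos: [0.5842, -0.0553, 0.2905]
tool_rot: [-1.989, -2.426, 0.004]
contact_force: [0.3, -0.6, 0.8]
opening: 0.032
grip_force: 0.0
```

```bash
cat >> h.py <<'E'
def wrist():
    o=ctrl.get_obs(); im,d=ctrl.get_image("wrist"); i=ctrl.camera_info("wrist"); K=np.array(i["camera_matrix"]); T=np.array(i["T_tool_cam"])
    Rt=R.from_rotvec(o["tool_rot"]).as_matrix(); return im,d,K,Rt@T[:3,:3],Rt@T[:3,3]+o["tool_pos"],o
def wray(uv,z,K,Rc,c):
    uv=np.atleast_2d(uv).astype(float); x=(uv[:,0]-K[0,2])/K[0,0]; y=(uv[:,1]-K[1,2])/K[1,1]; r=np.hypot(x,y)+1e-9
    d=np.c_[np.sin(r)*x/r,np.sin(r)*y/r,np.cos(r)]@Rc.T
    return c+d*((z-c[2])/d[:,2])[:,None]
E
python3 - <<'E'
from h import *
im,d,K,Rc,c,o=wrist(); cv2.imwrite("pics/w1.png",im[...,::-1])
hsv=cv2.cvtColor(im,cv2.COLOR_RGB2HSV); m=(((hsv[...,0]<8)|(hsv[...,0]>172))&(hsv[...,1]>120)&(hsv[...,2]>50)).astype(np.uint8)
k,l,s,_=cv2.connectedComponentsWithStats(m); j=1+np.argmax(s[1:,4]); print(s[j])
v,u=np.nonzero(l==j); P=wray(np.c_[u,v],.172,K,Rc,c)[:,:2]; c0=P.mean(0); w=np.linalg.svd(P-c0,full_matrices=False)[2][0]; t=(P-c0)@w
print(np.round(c0,4),w,np.round(c0+w*t.min(),4),np.round(c0+w*t.max(),4),np.ptp((P-c0)@[-w[1],w[0]])); st()
E
```

```text
[   8   34   67  103 2175]
[0.2231 0.0178] [ 0.3452503  -0.93851064] [0.2007 0.0786] [ 0.2479 -0.0496] 0.15023665969791605
4.65 p [ 0.5842 -0.0543  0.2918] r [-1.989e+00 -2.428e+00  2.000e-03] F [-0.6  0.9  0.5] M [0.02 0.02 0.02] op 0.0321
```

View pics/w1.png

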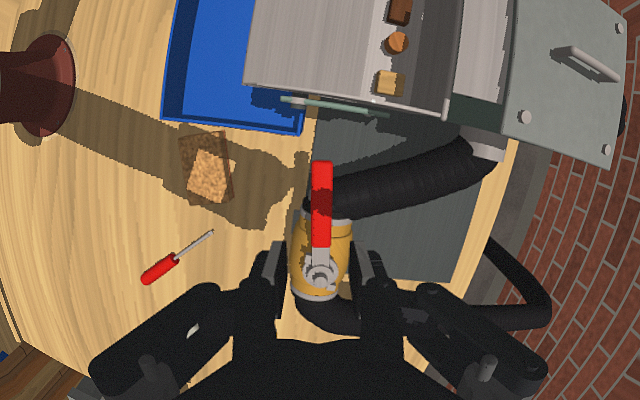

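Wrist view: sleeve runs from (322,160) to (321,247), nut at (320,270), fingers straddling the lever's line, with the red lever parallel to the tool x.

Run:
```python
from h import *
im=cv2.imread("pics/w1.png")[...,::-1]; o=st(); i=ctrl.camera_info("wrist"); K=np.array(i["camera_matrix"]); T=np.array(i["T_tool_cam"])
Rt=R.from_rotvec(o["tool_rot"]).as_matrix(); Rc=Rt@T[:3,:3]; c=Rt@T[:3,3]+o["tool_pos"]
hsv=cv2.cvtColor(np.ascontiguousarray(im),cv2.COLOR_RGB2HSV); m=(((hsv[...,0]<8)|(hsv[...,0]>172))&(hsv[...,1]>120)&(hsv[...,2]>50))
mm=np.zeros_like(m); mm[150:255,300:340]=m[150:255,300:340]; v,u=np.nonzero(mm); print(len(u))
P=wray(np.c_[u,v],.172,K,Rc,c)[:,:2]; c0=P.mean(0); w=np.linalg.svd(P-c0,full_matrices=False)[2][0]; t=(P-c0)@w
print("sleeve",np.round(c0,4),w,np.round(c0+w*t.min(),4),np.round(c0+w*t.max(),4)); print("nut",wray([[320,270]],.18,K,Rc,c))
S=np.array([.6098,-.166]); 
print("sleeve in tool",Rt.T@(np.r_[c0,.17]-o["tool_pos"]), "x,y axes",Rt[:,0],Rt[:,1])
```

```text
4.65 p [ 0.5842 -0.0543  0.2918] r [-1.989e+00 -2.428e+00  2.000e-03] F [-0.6  0.9  0.5] M [0.02 0.02 0.02] op 0.0321
1867
sleeve [ 0.5916 -0.0772] [ 0.18495407 -0.98274717] [ 0.5833 -0.0331] [ 0.6008 -0.126 ]
nut [[ 0.60519833 -0.14960226  0.18      ]]
sleeve in tool [-0.02413776  0.00311785  0.12179634] x,y axes [-0.19669127  0.98046404  0.00167795] [ 0.98045959  0.19669573 -0.0031268 ]
```

Request:
jog_arm(
  plan=[
    [-0.5, 0.15, 0, 0, 0, 0, -0.25],
    [0, 0, 1, 0, 0, 0, -0.25],
    [0, 0, 1, 0, 0, 0, -0.25],
    [0, 0, 1, 0, 0, 0, -0.25],
    [0, 0, 1, 0, 0, 0, -0.25],
    [0, 0, 1, 0, 0, 0, -0.25],
    [0, 0, 0.5, 0, 0, 0, -0.25],
    [0, 0, 0, 0, 0, 0, -0.25],
  ],
)

```text
t: 5.45
tool_pos: [0.5887, -0.0623, 0.1827]
tool_rot: [-1.987, -2.43, 0.002]
contact_force: [0.3, 0.4, 0.1]
opening: 0.0317
grip_force: 0.0
```

Request:
jog_arm(
  plan=[
    [0, 0, 0.5, 0, 0, 0, -0.25],
    [0, 0, 0.5, 0, 0, 0, -0.25],
    [0, 0, 0.5, 0, 0, 0, -0.25],
    [0, 0, 0, 0, 0, 0, -0.25],
  ],
)

```text
t: 5.85
tool_pos: [0.5883, -0.0624, 0.1518]
tool_rot: [-1.987, -2.429, 0.002]
contact_force: [-0.4, -0.0, -0.6]
opening: 0.0317
grip_force: 0.0
```

Request:
jog_arm(
  plan=[
    [-0.047, -0.7, 0, 0, 0, -0.17, -0.25],
    [-0.047, -0.7, 0, 0, 0, -0.17, -0.25],
    [-0.047, -0.7, 0, 0, 0, -0.17, -0.25],
    [-0.047, -0.7, 0, 0, 0, -0.17, -0.25],
    [-0.047, -0.7, 0, 0, 0, -0.17, -0.25],
    [-0.047, -0.7, 0, 0, 0, -0.17, -0.25],
    [-0.047, -0.7, 0, 0, 0, -0.17, -0.25],
    [-0.047, -0.7, 0, 0, 0, -0.17, -0.25],
  ],
)

```text
t: 6.65
tool_pos: [0.5097, -0.1348, 0.1544]
tool_rot: [0.466, 3.106, -0.0]
contact_force: [0.0, -0.0, -0.0]
opening: 0.0319
grip_force: 0.0
```

```bash
cat >> h.py <<'E'
S=np.array([.6088,-.1655])
def val():
    o=st(); p=o["tool_pos"][:2]-S; Rt=R.from_rotvec(o["tool_rot"]).as_matrix(); t=np.array([-p[1],p[0]])/np.linalg.norm(p)
    print("radius",np.linalg.norm(p).round(4),"TCP angle",np.degrees(np.arctan2(p[1],p[0])).round(2)%360,"toolx angle",np.degrees(np.arctan2(Rt[1,0],Rt[0,0])).round(2)%360,"F tool",np.round(Rt.T@o["contact_force"],1),"tang F on tool ccw",round(float(t@o["contact_force"][:2]),1))
E
python3 -c "from h import *;val()"
```

```text
6.65 p [ 0.5097 -0.1348  0.1544] r [ 0.466  3.106 -0.   ] F [ 0. -0. -0.] M [-0.04  0.03 -0.02] op 0.0319
radius 0.1037 TCP angle 162.78 toolx angle 162.95 F tool [-0. -0.  0.] tang F on tool ccw 0.0
```

Run:
```python
from h import *
im,d,K,Rc,c,o=wrist(); t,_=ctrl.get_image("top")
cv2.imwrite("pics/w2.png",cv2.hconcat([im[:,160:480],cv2.resize(t[100:240,290:430],(400,400))])[...,::-1]); val()
```

```text
6.75 p [ 0.5097 -0.1354  0.1544] r [ 4.780e-01  3.104e+00 -1.000e-03] F [-1.   0.  -0.7] M [-0.01  0.04  0.  ] op 0.0319
radius 0.1036 TCP angle 163.12 toolx angle 162.5 F tool [ 1.  -0.3  0.7] tang F on tool ccw 0.2
```

View pics/w2.png

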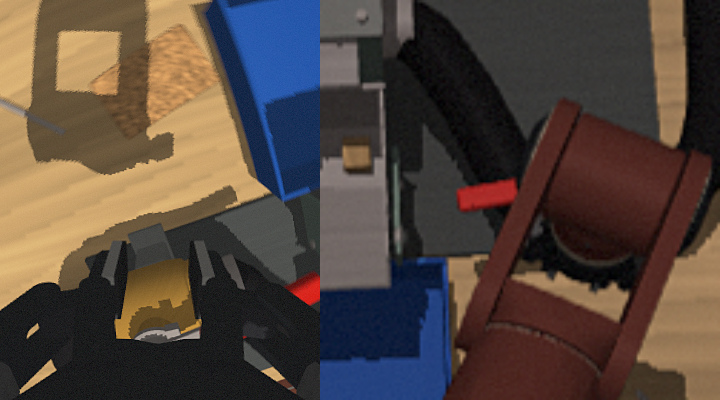

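The lever is still at its first place (red at (458,198) to (518,188) in the right panel), and the fingers passed it by. I'll lift, go back over it and look closely before pushing slowly.

Request:
jog_arm(
  plan=[
    [0, 0, -1, 0, 0, 0, -0.25],
    [0, 0, -1, 0, 0, 0, -0.25],
    [0, 0, -1, 0, 0, 0, -0.25],
    [0, 0.7, 0, 0, 0, 0.17, -0.25],
    [0, 0.7, 0, 0, 0, 0.17, -0.25],
    [0, 0.7, 0, 0, 0, 0.17, -0.25],
    [0, 0.7, 0, 0, 0, 0.17, -0.25],
    [0, 0.7, 0, 0, 0, 0.17, -0.25],
  ],
)

```text
t: 7.55
tool_pos: [0.5476, -0.0752, 0.2143]
tool_rot: [1.477, 2.772, 0.001]
contact_force: [-0.3, -0.1, 0.1]
opening: 0.0323
grip_force: 0.0
```

Request:
jog_arm(
  plan=[
    [0, 0.7, 0, 0, 0, 0.17, -0.25],
    [0, 0.7, 0, 0, 0, 0.17, -0.25],
    [0, 0.7, 0, 0, 0, 0.17, -0.25],
    [0, 0, 0, 0, 0, 0, -0.25],
    [0, 0, 0, 0, 0, 0, -0.25],
  ],
)

```text
t: 8.05
tool_pos: [0.5842, -0.0572, 0.2139]
tool_rot: [-1.987, -2.433, 0.0]
contact_force: [0.2, 0.0, 0.3]
opening: 0.032
grip_force: 0.0
```

```bash
cat >> h.py <<'E'
def lever(im,K,Rc,c,o,zz=.172,maxd=.16):
    hsv=cv2.cvtColor(np.ascontiguousarray(im),cv2.COLOR_RGB2HSV); m=(((hsv[...,0]<8)|(hsv[...,0]>172))&(hsv[...,1]>120)&(hsv[...,2]>50))
    v,u=np.nonzero(m); P=wray(np.c_[u,v],zz,K,Rc,c)[:,:2]; k=np.linalg.norm(P-S,axis=1)<maxd; P=P[k]
    c0=P.mean(0); w=np.linalg.svd(P-c0,full_matrices=False)[2][0]; t=(P-c0)@w; Rt=R.from_rotvec(o["tool_rot"]).as_matrix()
    print("lever n",len(P),c0.round(4),"ends",np.round(c0+w*t.min(),4),np.round(c0+w*t.max(),4),"angle",np.degrees(np.arctan2(w[1],w[0])).round(1)%180,"centre in tool",np.round(Rt.T@(np.r_[c0,zz]-o["tool_pos"]),4))
E
python3 - <<'E'
from h import *
im,d,K,Rc,c,o=wrist(); lever(im,K,Rc,c,o); val(); print("TCP px depth?")
cv2.imwrite("pics/w3.png",im[...,::-1])
E
```

```text
lever n 3032 [ 0.5898 -0.0769] ends [ 0.588  -0.0326] [ 0.5933 -0.161 ] angle 92.4 centre in tool [-0.0203  0.0016  0.0419]
8.1 p [ 0.584  -0.0575  0.2139] r [-1.987 -2.433  0.   ] F [0.2 0.  0.7] M [-0.01  0.02 -0.  ] op 0.0322
radius 0.1108 TCP angle 102.92 toolx angle 101.5 F tool [ 0.   0.2 -0.7] tang F on tool ccw -0.2
TCP px depth?
```

View pics/w3.png

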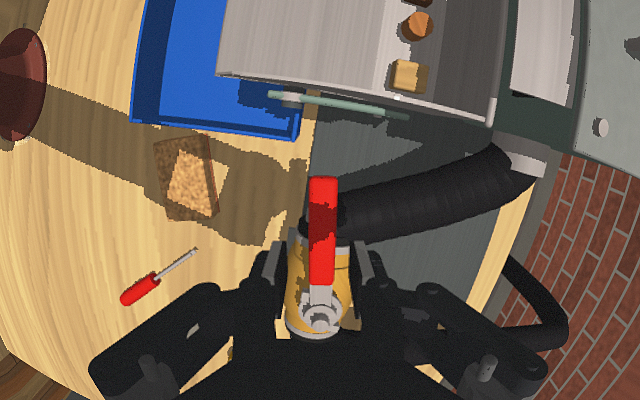

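Lever (322,177)-(318,285) lies between the fingertips (282,245)/(365,245). Descending again, lower this time, and moving by small steps.

Request:
jog_arm(
  plan=[
    [-0.3, 0.1, 1, 0, 0, 0, -0.25],
    [0, 0, 1, 0, 0, 0, -0.25],
    [0, 0, 1, 0, 0, 0, -0.25],
    [0, 0, 0.4, 0, 0, 0, -0.25],
    [0, 0, 0, 0, 0, 0, -0.25],
    [0, 0, 0, 0, 0, 0, -0.25],
  ],
)

```text
t: 8.7
tool_pos: [0.5878, -0.0634, 0.147]
tool_rot: [1.989, 2.431, 0.001]
contact_force: [0.2, 1.1, 0.0]
opening: 0.032
grip_force: 0.0
```

Request:
jog_arm(
  plan=[
    [0, 0, 0, 0, 0, 0, -0.5],
    [0, 0, 0, 0, 0, 0, -0.5],
    [0, 0, 0, 0, 0, 0, -0.5],
    [0, 0, 0, 0, 0, 0, -0.5],
  ],
  grip_force=20,
)

```text
t: 9.1
tool_pos: [0.5877, -0.0632, 0.1465]
tool_rot: [1.989, 2.431, 0.0]
contact_force: [-0.4, -0.2, 0.2]
opening: 0.0212
grip_force: 0.0
```

Request:
jog_arm(
  plan=[
    [0, 0, 0, 0, 0, 0, -0.7],
    [0, 0, 0, 0, 0, 0, -0.7],
    [0, 0, 0, 0, 0, 0, -0.7],
  ],
)

```text
t: 9.4
tool_pos: [0.5875, -0.0631, 0.146]
tool_rot: [-1.989, -2.432, 0.0]
contact_force: [0.6, -0.2, -0.1]
opening: 0.013
grip_force: 0.0
```

Run:
```python
from h import *
im,d,K,Rc,c,o=wrist(); val(); s,_=ctrl.get_image("scene")
cv2.imwrite("pics/w4.png",cv2.hconcat([im[:,120:520],cv2.resize(s[170:290,240:360],(400,400))])[...,::-1])
```

```text
9.45 p [ 0.5874 -0.0631  0.146 ] r [-1.989 -2.432  0.   ] F [ 0.2 -0.2 -0.1] M [ 0.04 -0.03  0.04] op 0.0126
radius 0.1046 TCP angle 101.79 toolx angle 101.43 F tool [-0.3  0.2  0.1] tang F on tool ccw -0.2
```

View pics/w4.png

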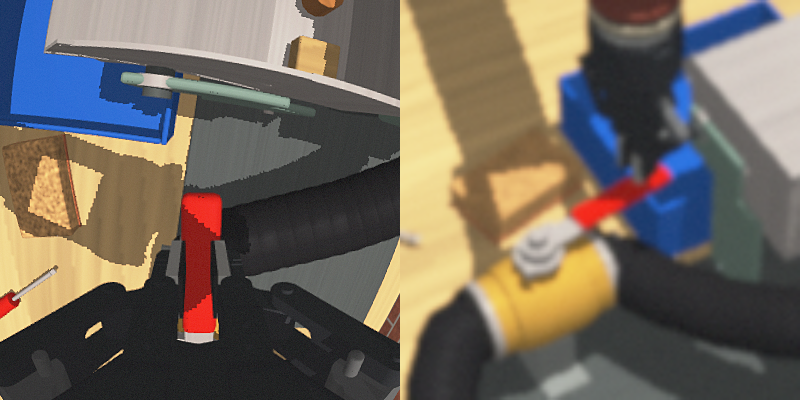

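The fingers seem to sit just above the sleeve at right (630,170), not around it. I'll measure the true fingertip height.

Run:
```python
from h import *
z=np.load("scene0.npz"); W=world("scene",z["d"]); k=(np.linalg.norm(W[...,:2]-[.194,.594],axis=-1)<.12)&(W[...,2]>.1)&(W[...,2]<.35)
q=W[k]; print("start tips: lowest z",np.sort(q[:,2])[:15].round(3),len(q), "TCP z .193")
o=ctrl.get_obs(); s,d=ctrl.get_image("scene"); W=world("scene",d); hsv=cv2.cvtColor(s,cv2.COLOR_RGB2HSV)
k=(np.linalg.norm(W[...,:2]-o["tool_pos"][:2],axis=-1)<.07)&(hsv[...,1]<90)&(W[...,2]>.13); v,u=np.nonzero(k)
i=np.argsort(W[k][:,2])[:14]; print("now",[(u[j],v[j],*W[v[j],u[j]].round(3)) for j in i])
im,dw,K,Rc,c,o=wrist(); i=ctrl.camera_info("wrist"); T=np.array(i["T_tool_cam"]); print(T.round(3),K[0,0])
def pt(u,v):
    x=(u-K[0,2])/K[0,0]; y=(v-K[1,2])/K[1,1]; r=np.hypot(x,y)+1e-9; r3=np.array([np.sin(r)*x/r,np.sin(r)*y/r,np.cos(r)]); p=r3/r3[2]*dw[v,u]; return (c+Rc@p).round(4),(T[:3,:3]@p+T[:3,3]).round(4)
for u,v in((295,243),(290,250),(290,270),(342,243),(345,250),(345,270),(322,210),(322,240),(322,300),(322,320)): print(u,v,*pt(u,v))
```

```text
start tips: lowest z [0.248 0.248 0.25  0.251 0.252 0.253 0.253 0.254 0.254 0.254 0.254 0.254
 0.255 0.255 0.255] 630 TCP z .193
now [(np.int64(304), np.int64(242), np.float64(0.605), np.float64(-0.096), np.float64(0.13)), (np.int64(296), np.int64(240), np.float64(0.588), np.float64(-0.113), np.float64(0.13)), (np.int64(312), np.int64(252), np.float64(0.648), np.float64(-0.093), np.float64(0.13)), (np.int64(302), np.int64(251), np.float64(0.632), np.float64(-0.116), np.float64(0.13)), (np.int64(303), np.int64(241), np.float64(0.601), np.float64(-0.097), np.float64(0.13)), (np.int64(314), np.int64(250), np.float64(0.645), np.float64(-0.085), np.float64(0.13)), (np.int64(310), np.int64(243), np.float64(0.617), np.float64(-0.083), np.float64(0.13)), (np.int64(310), np.int64(251), np.float64(0.643), np.float64(-0.096), np.float64(0.13)), (np.int64(317), np.int64(246), np.float64(0.636), np.float64(-0.071), np.float64(0.131)), (np.int64(311), np.int64(248), np.float64(0.634), np.float64(-0.089), np.float64(0.131)), (np.int64(315), np.int64(246), np.float64(0.633), np.float64(-0.076), np.f
[... 329 characters left out ...]
    -0.001 -0.   ]
 [ 0.001 -0.298  0.955 -0.18 ]
 [ 0.     0.     0.     1.   ]] 309.70691628693146
295 243 [ 0.5744 -0.0551  0.1911] [ 0.0104 -0.0112 -0.0451]
290 250 [ 0.5726 -0.0555  0.1985] [ 0.0104 -0.013  -0.0525]
290 270 [ 0.5741 -0.0553  0.2165] [ 0.0103 -0.0116 -0.0705]
342 243 [ 0.5969 -0.0511  0.19  ] [ 0.0099  0.0116 -0.044 ]
345 250 [ 0.5976 -0.0506  0.1982] [ 0.0103  0.0124 -0.0522]
345 270 [ 0.5961 -0.0509  0.2165] [ 0.0103  0.0109 -0.0705]
322 210 [ 0.5854 -0.0426  0.172 ] [ 0.0206  0.002  -0.026 ]
322 240 [ 0.5888 -0.0594  0.1726] [ 0.0034  0.0021 -0.0266]
322 300 [ 0.5974 -0.1002  0.1709] [-0.0383  0.0024 -0.0249]
322 320 [ 0.6004 -0.1149  0.1723] [-0.0533  0.0025 -0.0263]
```

The depth shows the fingertips really end about 43 mm behind the reported TCP (at z ≈ 0.19 with TCP at 0.146; the same offset shows at the start, ~55 mm fully open). So the fingers passed over the lever. I'll correct for this: open, then descend 42 mm more.

Request:
jog_arm(
  plan=[
    [0, 0.1, 0, 0, 0, 0, -0.25],
    [0, 0, 0, 0, 0, 0, -0.25],
    [0, 0, 0, 0, 0, 0, -0.25],
    [0, 0, 0.5, 0, 0, 0, -0.25],
    [0, 0, 0.5, 0, 0, 0, -0.25],
    [0, 0, 0.3, 0, 0, 0, -0.25],
    [0, 0, 0, 0, 0, 0, -0.25],
  ],
)

```text
t: 10.3
tool_pos: [0.5881, -0.0624, 0.1177]
tool_rot: [-1.987, -2.429, 0.002]
contact_force: [0.5, -0.6, -0.3]
opening: 0.032
grip_force: 0.0
```

Request:
jog_arm(
  plan=[
    [0, 0, 0.4, 0, 0, 0, -0.25],
    [0, 0, 0.4, 0, 0, 0, -0.25],
    [0, 0, 0, 0, 0, 0, -0.25],
  ],
)

```text
t: 10.6
tool_pos: [0.5884, -0.0625, 0.1022]
tool_rot: [-1.988, -2.43, 0.002]
contact_force: [-1.1, 0.1, 0.6]
opening: 0.0323
grip_force: 0.0
```

Run:
```python
from h import *
im,dw,K,Rc,c,o=wrist(); val(); T=np.array(ctrl.camera_info("wrist")["T_tool_cam"])
u,v=np.meshgrid(np.arange(640),np.arange(400)); x=(u-K[0,2])/K[0,0]; y=(v-K[1,2])/K[1,1]; r=np.hypot(x,y)+1e-9
p=np.stack([np.tan(r)*x/r*dw,np.tan(r)*y/r*dw,dw],-1); q=p@T[:3,:3].T+T[:3,3]
hsv=cv2.cvtColor(im,cv2.COLOR_RGB2HSV)
for s in(-1,1):
    k=(q[...,1]*s>.01)&(q[...,1]*s<.04)&(abs(q[...,0])<.016)&(hsv[...,1]<80)&(q[...,2]<-.025)&(dw>0)&(q[...,2]>-.09); z=np.sort(q[k][:,2])[::-1]; print("finger",s,k.sum(),z[:12].round(4),np.median(q[k],0).round(4))
m=((hsv[...,0]<8)|(hsv[...,0]>172))&(hsv[...,1]>120)&(abs(q[...,0])<.05)&(abs(q[...,1])<.05); print("sleeve tool",m.sum(),np.percentile(q[m],[5,50,95],axis=0).round(4))
```

```text
10.65 p [ 0.5888 -0.0626  0.1029] r [-1.988e+00 -2.430e+00  1.000e-03] F [1.8 0.1 0. ] M [-0.02  0.02  0.02] op 0.0319
radius 0.1048 TCP angle 101.01 toolx angle 101.43 F tool [-0.2  1.8 -0. ] tang F on tool ccw -1.8
finger -1 2367 [-0.0377 -0.0378 -0.0392 -0.0393 -0.0397 -0.0397 -0.0397 -0.0398 -0.0399
 -0.0401 -0.0405 -0.0406] [ 0.0092 -0.0207 -0.0748]
finger 1 2492 [-0.025  -0.038  -0.0384 -0.0386 -0.0387 -0.039  -0.0391 -0.0393 -0.0395
 -0.0398 -0.0399 -0.0402] [ 0.009   0.0204 -0.0748]
sleeve tool 5914 [[-0.027  -0.0095 -0.0706]
 [ 0.0048  0.0003 -0.0695]
 [ 0.027   0.0098 -0.066 ]]
```

Request:
jog_arm(
  plan=[
    [-0.02, -0.35, -0.2, 0, 0, -0.085, -0.25],
    [-0.02, -0.35, 0, 0, 0, -0.085, -0.25],
    [-0.02, -0.35, 0, 0, 0, -0.085, -0.25],
    [-0.02, -0.35, 0, 0, 0, -0.085, -0.25],
  ],
)

```text
t: 11.05
tool_pos: [0.5642, -0.0714, 0.1085]
tool_rot: [1.643, 2.676, 0.006]
contact_force: [3.4, 4.6, -2.3]
opening: 0.032
grip_force: 2.4
```

```bash
python3 -c "
from h import *
val(); im,d,K,Rc,c,o=wrist(); lever(im,K,Rc,c,o)"
```

```text
11.05 p [ 0.5642 -0.0714  0.1085] r [1.643 2.676 0.006] F [ 3.4  4.6 -2.3] M [ 0.58 -0.51 -0.02] op 0.032
radius 0.1041 TCP angle 115.35 toolx angle 116.89 F tool [2.5 5.1 2.3] tang F on tool ccw -5.0
lever n 6748 [ 0.5757 -0.0688] ends [ 0.4435 -0.0909] [ 0.7315 -0.0428] angle 9.5 centre in tool [-0.0028  0.0116 -0.0635]
```

Request:
jog_arm(
  plan=[
    [-0.047, -0.7, 0, 0, 0, -0.17, -0.25],
    [-0.047, -0.7, 0, 0, 0, -0.17, -0.25],
    [-0.047, -0.7, 0, 0, 0, -0.17, -0.25],
    [-0.047, -0.7, 0, 0, 0, -0.17, -0.25],
    [-0.047, -0.7, 0, 0, 0, -0.17, -0.25],
    [-0.047, -0.7, 0, 0, 0, -0.17, -0.25],
    [-0.02, -0.35, 0, 0, 0, -0.085, -0.25],
    [-0.02, -0.35, 0, 0, 0, -0.085, -0.25],
  ],
)

```text
t: 11.9
tool_pos: [0.5064, -0.1475, 0.108]
tool_rot: [-0.264, -3.128, -0.005]
contact_force: [-2.6, 6.0, 1.2]
opening: 0.0323
grip_force: 2.5
```

```bash
python3 -c "
from h import *
val()"
```

```text
11.9 p [ 0.5064 -0.1475  0.108 ] r [-0.264 -3.128 -0.005] F [-2.6  6.   1.2] M [0.96 0.35 0.04] op 0.0323
radius 0.104 TCP angle 170.02 toolx angle 170.37 F tool [ 3.6  5.5 -1.2] tang F on tool ccw -5.4
```

Request:
jog_arm(
  plan=[
    [-0.006, -0.18, 0, 0, 0, -0.044, -0.25],
    [-0.006, -0.18, 0, 0, 0, -0.044, -0.25],
    [-0.006, -0.18, 0, 0, 0, -0.044, -0.25],
    [0, -0.09, 0, 0, 0, -0.022, -0.25],
    [0, 0, 0, 0, 0, 0, -0.25],
  ],
)

```text
t: 12.4
tool_pos: [0.5052, -0.1601, 0.1079]
tool_rot: [-0.078, -3.138, -0.004]
contact_force: [-2.4, 4.5, 1.1]
opening: 0.0324
grip_force: 2.1
```

```bash
python3 -c "
from h import *
val()"
```

```text
12.4 p [ 0.5052 -0.1601  0.1079] r [-0.078 -3.138 -0.004] F [-2.4  4.5  1.1] M [0.67 0.4  0.02] op 0.0324
radius 0.1038 TCP angle 177.04 toolx angle 177.16 F tool [ 2.6  4.4 -1.1] tang F on tool ccw -4.4
```

Request:
jog_arm(
  plan=[
    [0, -0.09, 0, 0, 0, -0.022, -0.25],
    [0, -0.09, 0, 0, 0, -0.022, -0.25],
    [0, 0, 0, 0, 0, 0, -0.25],
  ],
)

```text
t: 12.7
tool_pos: [0.5051, -0.1636, 0.1079]
tool_rot: [-0.023, -3.139, -0.004]
contact_force: [-1.6, 4.7, 2.1]
opening: 0.0318
grip_force: 2.2
```

Request:
jog_arm(
  plan=[
    [0, -0.09, 0, 0, 0, -0.022, -0.25],
    [0, 0, 0, 0, 0, 0, -0.25],
  ],
)

```text
t: 12.9
tool_pos: [0.505, -0.1655, 0.1079]
tool_rot: [0.004, -3.139, -0.004]
contact_force: [-3.0, 4.3, 1.4]
opening: 0.0324
grip_force: 2.2
```

Request:
jog_arm(
  plan=[
    [0, -0.09, 0, 0, 0, -0.022, -0.25],
    [0, 0, 0, 0, 0, 0, -0.25],
  ],
)

```text
t: 13.1
tool_pos: [0.505, -0.1673, 0.1079]
tool_rot: [0.031, -3.139, -0.004]
contact_force: [-2.1, 3.5, 1.5]
opening: 0.0322
grip_force: 2.2
```

Request:
jog_arm(
  plan=[
    [0, -0.09, 0, 0, 0, -0.022, -0.25],
    [0, 0, 0, 0, 0, 0, -0.25],
  ],
)

```text
t: 13.3
tool_pos: [0.5051, -0.1692, 0.1079]
tool_rot: [0.058, -3.139, -0.004]
contact_force: [-2.9, 4.9, 0.9]
opening: 0.0323
grip_force: 2.3
```

Request:
jog_arm(
  plan=[
    [0, -0.09, 0, 0, 0, -0.022, -0.25],
    [0, 0, 0, 0, 0, 0, -0.25],
  ],
)

```text
t: 13.5
tool_pos: [0.5052, -0.1711, 0.1079]
tool_rot: [0.085, -3.138, -0.004]
contact_force: [-2.3, 4.3, 1.9]
opening: 0.0315
grip_force: 2.2
```

Request:
jog_arm(
  plan=[
    [0, -0.09, 0, 0, 0, -0.022, -0.25],
    [0, 0, 0, 0, 0, 0, -0.25],
  ],
)

```text
t: 13.7
tool_pos: [0.5053, -0.172, 0.1078]
tool_rot: [0.112, -3.137, -0.007]
contact_force: [-2.2, 7.1, 2.2]
opening: 0.0322
grip_force: 3.6
```

Request:
jog_arm(
  plan=[
    [0, -0.09, 0, 0, 0, -0.022, -0.25],
    [0, 0, 0, 0, 0, 0, -0.25],
  ],
)

```text
t: 13.9
tool_pos: [0.5054, -0.1728, 0.1077]
tool_rot: [0.139, -3.136, -0.01]
contact_force: [-2.4, 9.9, 2.9]
opening: 0.0319
grip_force: 5.1
```

```bash
python3 -c "
from h import *
val()"
```

```text
13.9 p [ 0.5054 -0.1728  0.1077] r [ 0.139 -3.136 -0.01 ] F [-2.4  9.9  2.9] M [ 1.56  0.44 -0.06] op 0.0319
radius 0.1036 TCP angle 184.03 toolx angle 185.08 F tool [ 1.6 10.1 -2.8] tang F on tool ccw -10.1
```

On the stop. Two more small steps will take it to ~15 N.

Request:
jog_arm(
  plan=[
    [0, -0.09, 0, 0, 0, 0, -0.25],
    [0, 0, 0, 0, 0, 0, -0.25],
  ],
)

```text
t: 14.1
tool_pos: [0.5054, -0.1737, 0.1076]
tool_rot: [0.139, -3.136, -0.013]
contact_force: [-2.8, 12.7, 3.3]
opening: 0.0319
grip_force: 6.5
```

Request:
jog_arm(
  plan=[
    [0, -0.09, 0, 0, 0, 0, -0.25],
    [0, 0, 0, 0, 0, 0, -0.25],
    [0, 0, 0, 0, 0, 0, -0.25],
  ],
)

```text
t: 14.4
tool_pos: [0.5053, -0.1745, 0.1076]
tool_rot: [0.139, -3.135, -0.016]
contact_force: [-4.3, 15.5, 4.4]
opening: 0.032
grip_force: 7.9
```

Request:
jog_arm(
  plan=[
    [0, 0.5, 0, 0, 0, 0, -0.25],
    [0, 0, 0, 0, 0, 0, -0.25],
    [0, 0, -0.5, 0, 0, 0, -0.25],
    [0, 0, -1, 0, 0, 0, -0.25],
    [0, 0, -1, 0, 0, 0, -0.25],
    [0, 0, -1, 0, 0, 0.05, -0.25],
    [0, 0, -1, 0, 0, 0, -1],
    [0, 0, -1, 0, 0, 0, -1],
  ],
)

```text
t: 15.2
tool_pos: [0.5059, -0.1703, 0.2201]
tool_rot: [-0.077, 3.139, -0.002]
contact_force: [0.5, 0.4, -0.0]
opening: 0.0036
grip_force: 0.0
```

Run:
```python
from h import *
im,d,K,Rc,c,o=wrist(); val(); cv2.imwrite("pics/w5.png",im[...,::-1])
hsv=cv2.cvtColor(im,cv2.COLOR_RGB2HSV); lever(im,K,Rc,c,o,maxd=.15)
```

```text
15.25 p [ 0.5077 -0.1712  0.2244] r [-0.077  3.134 -0.007] F [ 0.2 -1.5  2.9] M [ 0.04 -0.08  0.  ] op -0.0
radius 0.1013 TCP angle 183.24 toolx angle 182.81 F tool [-0.2 -1.5 -2.9] tang F on tool ccw 1.5
lever n 2550 [ 0.5131 -0.1667] ends [ 0.4744 -0.1658] [ 0.5698 -0.1679] angle 178.8 centre in tool [-0.0074  0.0034  0.0481]
```

Request:
jog_arm(
  plan=[
    [-0.4, 1, -0.6, 0, 0, 0, -1],
    [-0.4, 1, -0.6, 0, 0, 0, -1],
    [-0.4, 1, -0.6, 0, 0, 0, -1],
    [-0.4, 1, -0.6, 0, 0, 0, -1],
    [-0.4, 1, -0.6, 0, 0, 0, -1],
    [-0.4, 1, -0.6, 0, 0, 0, -1],
    [-0.4, 1, -0.6, 0, 0, 0, -1],
    [-0.4, 1, 0, 0, 0, 0, -1],
  ],
)

```text
t: 16.05
tool_pos: [0.5629, -0.0063, 0.3048]
tool_rot: [-0.077, 3.136, -0.002]
contact_force: [0.4, 1.2, 0.1]
opening: 0.0002
grip_force: 0.0
```

Request:
jog_arm(
  plan=[
    [-0.4, 1, 0, 0, 0, 0, -1],
    [-0.4, 1, 0, 0, 0, 0, -1],
    [-0.4, 1, 0, 0, 0, 0, -1],
    [-0.4, 1, 0, 0, 0, 0, -1],
    [-0.4, 1, 0, 0, 0, 0, -1],
    [-0.4, 1, 0, 0, 0, 0, -1],
    [-0.4, 1, 0, 0, 0, 0, -1],
    [-0.4, 1, 0, 0, 0, 0, -1],
  ],
)

```text
t: 16.85
tool_pos: [0.6181, 0.1569, 0.3022]
tool_rot: [-0.077, 3.14, -0.001]
contact_force: [1.0, -0.0, -0.1]
opening: -0.0003
grip_force: 0.0
```

Request:
jog_arm(
  plan=[
    [-0.4, 1, 0, 0, 0, 0, -1],
    [-0.4, 1, 0, 0, 0, 0, -1],
    [-0.4, 1, 0, 0, 0, 0, -1],
    [-0.4, 1, 0, 0, 0, 0, -1],
    [0, 0, 0, 0, 0, 0, -1],
    [0, 0, 0, 0, 0, 0, -1],
  ],
)

```text
t: 17.45
tool_pos: [0.6455, 0.2382, 0.3018]
tool_rot: [0.079, -3.14, 0.001]
contact_force: [-0.3, -0.6, 0.2]
opening: -0.0
grip_force: 0.0
```

Run:
```python
from h import *
im,d,K,Rc,c,o=wrist(); val(); cv2.imwrite("pics/w6.png",im[...,::-1])
hsv=cv2.cvtColor(im,cv2.COLOR_RGB2HSV); m=(((hsv[...,0]<8)|(hsv[...,0]>172))&(hsv[...,1]>120)&(hsv[...,2]>50))
v,u=np.nonzero(m); P=wray(np.c_[u,v],.259,K,Rc,c)[:,:2]; k=np.linalg.norm(P-[.617,.232],axis=1)<.06; Q=P[k]; print(k.sum(),Q.mean(0),np.percentile(Q,[2,98],axis=0),u[k].mean(),v[k].mean())
```

```text
17.5 p [0.6454 0.2377 0.3019] r [ 7.800e-02 -3.141e+00  1.000e-03] F [ 0.7  0.3 -0. ] M [-0.02  0.01  0.02] op 0.0001
radius 0.4049 TCP angle 84.81 toolx angle 182.85 F tool [-0.7  0.3  0. ] tang F on tool ccw -0.7
1841 [0.61534396 0.23112569] [[0.6068317  0.20224418]
 [0.62403158 0.2599234 ]] 311.0863661053775 166.9663226507333
```

View pics/w6.png

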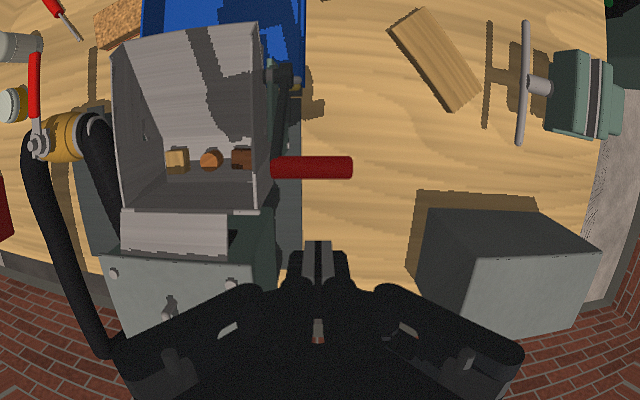

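Bar centre (0.6155, 0.231) matches the estimate. The fingers (318,250) are clear beside it on the +x side, and the lever reads shut at (37,80). Descending.

Request:
jog_arm(
  plan=[
    [0, 0, 1, 0, 0, 0, -1],
    [0, 0, 1, 0, 0, 0, -1],
    [0, 0, 1, 0, 0, 0, -1],
    [0, 0, 1, 0, 0, 0, -1],
    [0, 0, 1, 0, 0, 0, -1],
    [0, 0, 1, 0, 0, 0, -1],
    [0, 0, 0, 0, 0, 0, -1],
  ],
)

```text
t: 18.2
tool_pos: [0.6433, 0.2366, 0.1781]
tool_rot: [0.077, -3.134, 0.003]
contact_force: [0.2, -0.2, -0.6]
opening: 0.0001
grip_force: 0.0
```

Request:
jog_arm(
  plan=[
    [0.5, 0, 0, 0, 0, 0, -1],
    [0.415, 0, -0.32, 0, 0, 0, -1],
    [0.44, 0, -0.28, 0, 0, 0, -1],
    [0.465, 0, -0.245, 0, 0, 0, -1],
  ],
)

```text
t: 18.6
tool_pos: [0.6112, 0.2356, 0.2017]
tool_rot: [-0.077, 3.132, -0.0]
contact_force: [8.0, -0.3, -2.5]
opening: 0.0001
grip_force: 3.7
```

Request:
jog_arm(
  plan=[
    [0.485, 0, -0.2, 0, 0, 0, -1],
    [0.495, 0, -0.155, 0, 0, 0, -1],
    [0.515, 0, -0.115, 0, 0, 0, -1],
    [0.515, 0, -0.065, 0, 0, 0, -1],
    [0.525, 0, -0.025, 0, 0, 0, -1],
    [0.525, 0, 0.025, 0, 0, 0, -1],
    [0.515, 0, 0.065, 0, 0, 0, -1],
  ],
)

```text
t: 19.3
tool_pos: [0.5418, 0.2329, 0.2151]
tool_rot: [-0.077, 3.125, 0.004]
contact_force: [6.7, -0.2, 5.3]
opening: 0.0
grip_force: 3.8
```

Request:
jog_arm(
  plan=[
    [0.515, 0, 0.115, 0, 0, 0, -1],
    [0.495, 0, 0.155, 0, 0, 0, -1],
    [0.485, 0, 0.2, 0, 0, 0, -1],
    [0.465, 0, 0.245, 0, 0, 0, -1],
    [0.44, 0, 0.28, 0, 0, 0, -1],
    [0.415, 0, 0.32, 0, 0, 0, -1],
  ],
)

```text
t: 19.9
tool_pos: [0.4847, 0.2305, 0.1874]
tool_rot: [-0.078, 3.128, 0.004]
contact_force: [5.2, 0.2, 5.8]
opening: -0.0002
grip_force: 2.9
```

Request:
jog_arm(
  plan=[
    [0.39, 0, 0.35, 0, 0, 0, -1],
    [0.3, 0, 0.3, 0, 0, 0, -1],
    [0, 0, 0, 0, 0, 0, -1],
    [0, 0, 0, 0, 0, 0, -1],
  ],
)

```text
t: 20.3
tool_pos: [0.4692, 0.2295, 0.1718]
tool_rot: [-0.078, 3.135, 0.002]
contact_force: [5.4, -0.0, 3.4]
opening: 0.0
grip_force: 2.2
```

```bash
cat > bits.py <<'E'
from h import *
import sys
t,d=ctrl.get_image("top"); s,d2=ctrl.get_image("scene")
cv2.imwrite(f"pics/{sys.argv[1]}.png",cv2.hconcat([cv2.resize(t[120:290,210:350],(395,480)),cv2.resize(s[150:260,270:420],(400,480))])[...,::-1]); st()
E
python3 bits.py b1
```

```text
20.4 p [0.469  0.2295 0.171 ] r [-7.800e-02  3.137e+00  1.000e-03] F [4.9 0.7 2.7] M [ 0.05 -0.67  0.01] op -0.0001
```

View pics/b1.png

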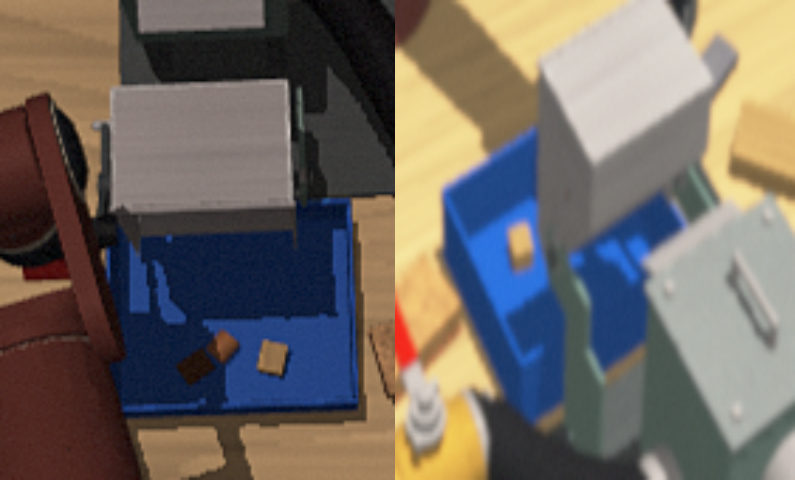

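All three bits lie in the tote: block (273,358), dowel (222,346) and walnut (197,367). Now I'll swing back under control.

Request:
jog_arm(
  plan=[
    [-0.3, 0, -0.3, 0, 0, 0, -1],
    [-0.39, 0, -0.35, 0, 0, 0, -1],
    [-0.415, 0, -0.32, 0, 0, 0, -1],
    [-0.44, 0, -0.28, 0, 0, 0, -1],
    [-0.465, 0, -0.245, 0, 0, 0, -1],
    [-0.485, 0, -0.2, 0, 0, 0, -1],
    [-0.495, 0, -0.155, 0, 0, 0, -1],
    [-0.515, 0, -0.115, 0, 0, 0, -1],
  ],
)

```text
t: 21.2
tool_pos: [0.5383, 0.2323, 0.2066]
tool_rot: [0.078, -3.139, 0.002]
contact_force: [5.3, 0.5, -3.1]
opening: -0.0001
grip_force: 2.7
```

Request:
jog_arm(
  plan=[
    [-0.515, 0, -0.065, 0, 0, 0, -1],
    [-0.525, 0, -0.025, 0, 0, 0, -1],
    [-0.525, 0, 0.025, 0, 0, 0, -1],
    [-0.7, 0, 0.1, 0, 0, 0, -1],
    [-0.9, 0, 0.2, 0, 0, 0, -1],
    [-1, 0, 0.3, 0, 0, 0, -1],
    [-1, 0, 0.3, 0, 0, 0, -1],
    [-0.6, 0, 0.3, 0, 0, 0, -1],
  ],
)

```text
t: 22.0
tool_pos: [0.6532, 0.2385, 0.1846]
tool_rot: [0.078, -3.138, 0.0]
contact_force: [-0.4, -0.3, -0.4]
opening: -0.0001
grip_force: 0.0
```

```bash
python3 -c "
from h import *
st()"
```

```text
22.0 p [0.6532 0.2385 0.1846] r [ 0.078 -3.138  0.   ] F [-0.4 -0.3 -0.4] M [-0.03 -0.02 -0.01] op -0.0001
```

Clear of the bar. Now lift and check the latch and the lever.

Request:
jog_arm(
  plan=[
    [0, 0, -1, 0, 0, 0, -1],
    [0, 0, -1, 0, 0, 0, -1],
    [0, 0, -1, 0, 0, 0, -1],
    [0, 0, -1, 0, 0, 0, -1],
    [0, 0, -1, 0, 0, 0, -1],
    [0, 0, -1, 0, 0, 0, -1],
    [0, 0, 0, 0, 0, 0, -1],
  ],
)

```text
t: 22.7
tool_pos: [0.6536, 0.2391, 0.3097]
tool_rot: [-0.079, 3.136, 0.002]
contact_force: [-0.4, 0.1, 1.2]
opening: 0.0
grip_force: 0.0
```

Run:
```python
from h import *
im,d,K,Rc,c,o=wrist(); st()
hsv=cv2.cvtColor(im,cv2.COLOR_RGB2HSV); m=(((hsv[...,0]<8)|(hsv[...,0]>172))&(hsv[...,1]>120)&(hsv[...,2]>50))
v,u=np.nonzero(m)
for z,p,r in((.259,[.617,.232],.06),(.172,[.51,-.168],.08)):
    P=wray(np.c_[u,v],z,K,Rc,c)[:,:2]; k=np.linalg.norm(P-p,axis=1)<r; Q=P[k]; print(k.sum(),Q.mean(0).round(4),np.percentile(Q,[2,98],axis=0).round(4).tolist())
```

```text
22.75 p [0.6531 0.2389 0.3073] r [-7.900e-02  3.139e+00  1.000e-03] F [-0.3 -0.6 -0.6] M [ 0.01 -0.05 -0.  ] op -0.0001
1732 [0.6157 0.231 ] [[0.6073, 0.202], [0.6241, 0.2596]]
766 [ 0.5233 -0.1582] [[0.4787, -0.1726], [0.5672, -0.144]]
```

Request:
jog_arm(
  plan=[
    [0.42, -0.995, 0, 0, 0, 0, -0.25],
    [0.42, -0.995, 0, 0, 0, 0, -0.25],
    [0.42, -0.995, 0, 0, 0, 0, -0.25],
    [0.42, -0.995, 0, 0, 0, 0, -0.25],
    [0.42, -0.995, 0, 0, 0, 0, -0.25],
    [0.42, -0.995, 0, 0, 0, 0, -0.25],
    [0.42, -0.995, 0, 0, 0, 0, -0.25],
    [0.42, -0.995, 0, 0, 0, 0, -0.25],
  ],
)

```text
t: 23.55
tool_pos: [0.5922, 0.0755, 0.3032]
tool_rot: [0.079, -3.136, -0.0]
contact_force: [-0.3, -0.5, 0.0]
opening: 0.032
grip_force: 0.0
```

Request:
jog_arm(
  plan=[
    [0.42, -0.995, 0, 0, 0, 0, -0.25],
    [0.42, -0.995, 0, 0, 0, 0, -0.25],
    [0.42, -0.995, 0, 0, 0, 0, -0.25],
    [0.42, -0.995, 0, 0, 0, 0, -0.25],
    [0.42, -0.995, 0, 0, 0, 0, -0.25],
    [0.42, -0.995, 0, 0, 0, 0, -0.25],
    [0.42, -0.995, 0, 0, 0, 0, -0.25],
    [0.42, -0.995, 0, 0, 0, 0, -0.25],
  ],
)

```text
t: 24.35
tool_pos: [0.5332, -0.0866, 0.3033]
tool_rot: [0.079, -3.137, -0.002]
contact_force: [1.4, -0.1, -0.0]
opening: 0.0319
grip_force: 0.0
```

Request:
jog_arm(
  plan=[
    [0.42, -0.995, 0, 0, 0, 0, -0.25],
    [0.42, -0.995, 0, 0, 0, 0, -0.25],
    [0.42, -0.995, 0, 0, 0, 0, -0.25],
    [0.42, -0.995, 0, 0, 0, 0, -0.25],
    [0, 0, 1, 0, 0, 0.04, -0.25],
    [0, 0, 1, 0, 0, 0, -0.25],
    [0, 0, 1, 0, 0, 0, -0.25],
    [0, 0, 1, 0, 0, 0, -0.25],
  ],
)

```text
t: 25.15
tool_pos: [0.5037, -0.1668, 0.2226]
tool_rot: [0.029, -3.138, -0.003]
contact_force: [0.6, -0.6, -0.5]
opening: 0.0322
grip_force: 0.0
```

Request:
jog_arm(
  plan=[
    [0, 0, 0, 0, 0, 0, -0.25],
    [0, 0, 0, 0, 0, 0, -0.25],
  ],
)

```text
t: 25.35
tool_pos: [0.5042, -0.1669, 0.2243]
tool_rot: [0.03, -3.139, -0.002]
contact_force: [0.1, 0.1, -0.3]
opening: 0.0318
grip_force: 0.0
```

Run:
```python
from h import *
im,dw,K,Rc,c,o=wrist(); val(); lever(im,K,Rc,c,o,maxd=.15); cv2.imwrite("pics/w7.png",im[...,::-1])
```

```text
25.4 p [ 0.5048 -0.1672  0.2257] r [ 0.03  -3.141 -0.   ] F [-0.5 -0.2 -0.5] M [-0.03 -0.    0.01] op 0.032
radius 0.104 TCP angle 180.96 toolx angle 181.08 F tool [ 0.5 -0.2  0.5] tang F on tool ccw 0.2
lever n 2829 [ 0.5182 -0.1663] ends [ 0.4747 -0.1665] [ 0.5686 -0.1661] angle 0.3 centre in tool [-0.0142  0.0003  0.0523]
```

View pics/w7.png

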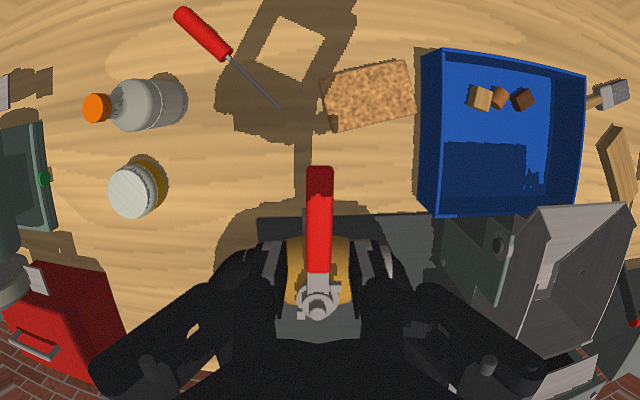

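The lever (319,167)-(318,285) is centred between the fingers and the bits are in the tote (480-522,98). Going down to open the valve.

Request:
jog_arm(
  plan=[
    [0, 0, 1, 0, 0, 0, -0.25],
    [0, 0, 1, 0, 0, 0, -0.25],
    [0, 0, 1, 0, 0, 0, -0.25],
    [0, 0, 1, 0, 0, 0, -0.25],
    [0, 0, 1, 0, 0, 0, -0.25],
    [0, 0, 0.8, 0, 0, 0, -0.25],
    [0, 0, 0, 0, 0, 0, -0.25],
  ],
)

```text
t: 26.1
tool_pos: [0.5037, -0.1668, 0.1077]
tool_rot: [0.03, -3.138, -0.003]
contact_force: [-1.6, -0.3, 0.5]
opening: 0.0318
grip_force: 0.0
```

Request:
jog_arm(
  plan=[
    [-0.02, 0.35, 0, 0, 0, 0.085, -0.25],
    [-0.02, 0.35, 0, 0, 0, 0.085, -0.25],
    [-0.02, 0.35, 0, 0, 0, 0.085, -0.25],
    [-0.02, 0.35, 0, 0, 0, 0.085, -0.25],
  ],
)

```text
t: 26.5
tool_pos: [0.5086, -0.141, 0.1107]
tool_rot: [-0.394, -3.117, 0.005]
contact_force: [-2.7, -4.5, -1.3]
opening: 0.032
grip_force: 2.4
```

```bash
python3 -c "
from h import *
val()"
```

```text
26.5 p [ 0.5086 -0.141   0.1107] r [-0.394 -3.117  0.005] F [-2.7 -4.5 -1.3] M [-0.66  0.36  0.04] op 0.032
radius 0.1031 TCP angle 166.27 toolx angle 165.61 F tool [ 1.5 -5.   1.3] tang F on tool ccw 5.0
```

Request:
jog_arm(
  plan=[
    [-0.047, 0.7, 0, 0, 0, 0.17, -0.25],
    [-0.047, 0.7, 0, 0, 0, 0.17, -0.25],
    [-0.047, 0.7, 0, 0, 0, 0.17, -0.25],
    [-0.047, 0.7, 0, 0, 0, 0.17, -0.25],
    [-0.047, 0.7, 0, 0, 0, 0.17, -0.25],
    [-0.047, 0.7, 0, 0, 0, 0.17, -0.25],
    [-0.047, 0.7, 0, 0, 0, 0.17, -0.25],
  ],
)

```text
t: 27.2
tool_pos: [0.5708, -0.069, 0.1105]
tool_rot: [1.758, 2.603, -0.005]
contact_force: [-3.5, -4.8, -1.3]
opening: 0.032
grip_force: 2.3
```

Request:
jog_arm(
  plan=[
    [-0.02, 0.35, 0, 0, 0, 0.085, -0.25],
    [-0.02, 0.35, 0, 0, 0, 0.085, -0.25],
    [-0.02, 0.35, 0, 0, 0, 0.085, -0.25],
    [0, 0, 0, 0, 0, 0, -0.25],
  ],
)

```text
t: 27.6
tool_pos: [0.5914, -0.0631, 0.1105]
tool_rot: [2.003, 2.42, -0.002]
contact_force: [-3.0, -0.8, -1.0]
opening: 0.0319
grip_force: 1.5
```

```bash
python3 -c "
from h import *
val()"
```

```text
27.6 p [ 0.5914 -0.0631  0.1105] r [ 2.003e+00  2.420e+00 -2.000e-03] F [-3.  -0.8 -1. ] M [-0.27  0.48  0.04] op 0.0319
radius 0.1038 TCP angle 99.62 toolx angle 100.78 F tool [-0.2 -3.1  1. ] tang F on tool ccw 3.1
```

Request:
jog_arm(
  plan=[
    [-0.006, 0.18, 0, 0, 0, 0.044, -0.25],
    [-0.006, 0.18, 0, 0, 0, 0.044, -0.25],
    [-0.006, 0.18, 0, 0, 0, 0.044, -0.25],
    [0, 0, 0, 0, 0, 0, -0.25],
  ],
)

```text
t: 28.0
tool_pos: [0.6018, -0.0619, 0.1103]
tool_rot: [2.125, 2.314, -0.001]
contact_force: [-3.2, -2.0, -0.5]
opening: 0.0319
grip_force: 1.9
```

Request:
jog_arm(
  plan=[
    [0, 0.09, 0, 0, 0, 0.022, -0.25],
    [0, 0.09, 0, 0, 0, 0.022, -0.25],
    [0, 0, 0, 0, 0, 0, -0.25],
  ],
)

```text
t: 28.3
tool_pos: [0.6058, -0.0615, 0.1101]
tool_rot: [2.165, 2.275, -0.0]
contact_force: [-3.6, -4.1, 2.2]
opening: 0.0317
grip_force: 2.0
```

Request:
jog_arm(
  plan=[
    [0, 0.09, 0, 0, 0, 0.022, -0.25],
    [0, 0.09, 0, 0, 0, 0.022, -0.25],
    [0, 0, 0, 0, 0, 0, -0.25],
  ],
)

```text
t: 28.6
tool_pos: [0.6094, -0.0612, 0.11]
tool_rot: [2.204, 2.238, 0.0]
contact_force: [-4.3, -2.1, 1.2]
opening: 0.0321
grip_force: 1.9
```

Request:
jog_arm(
  plan=[
    [0, 0.09, 0, 0, 0, 0.022, -0.25],
    [0, 0, 0, 0, 0, 0, -0.25],
  ],
)

```text
t: 28.8
tool_pos: [0.611, -0.061, 0.1099]
tool_rot: [2.224, 2.219, 0.0]
contact_force: [-4.0, -2.8, 1.7]
opening: 0.0319
grip_force: 1.9
```

Request:
jog_arm(
  plan=[
    [0, 0.09, 0, 0, 0, 0.022, -0.25],
    [0, 0, 0, 0, 0, 0, -0.25],
  ],
)

```text
t: 29.0
tool_pos: [0.6128, -0.0609, 0.1098]
tool_rot: [2.243, 2.2, 0.0]
contact_force: [-3.4, -1.7, 1.5]
opening: 0.032
grip_force: 1.9
```

```bash
python3 -c "
from h import *
val()"
```

```text
29.0 p [ 0.6128 -0.0609  0.1098] r [2.243 2.2   0.   ] F [-3.4 -1.7  1.5] M [-0.37  0.65  0.08] op 0.032
radius 0.1046 TCP angle 87.8 toolx angle 88.9 F tool [-1.7 -3.3 -1.5] tang F on tool ccw 3.3
```

Lever ≈ 90.5°, so the stop is close. Continuing singly.

Request:
jog_arm(
  plan=[
    [0, 0.09, 0, 0, 0, 0.022, -0.25],
    [0, 0, 0, 0, 0, 0, -0.25],
  ],
)

```text
t: 29.2
tool_pos: [0.6144, -0.061, 0.1097]
tool_rot: [-2.261, -2.18, 0.0]
contact_force: [-4.7, -1.7, 2.2]
opening: 0.0321
grip_force: 2.2
```

Request:
jog_arm(
  plan=[
    [0, 0.09, 0, 0, 0, 0.022, -0.25],
    [0, 0, 0, 0, 0, 0, -0.25],
  ],
)

```text
t: 29.4
tool_pos: [0.6153, -0.0611, 0.1095]
tool_rot: [-2.279, -2.16, 0.003]
contact_force: [-7.0, -2.8, 3.9]
opening: 0.0319
grip_force: 3.7
```

Request:
jog_arm(
  plan=[
    [0, 0.09, 0, 0, 0, 0.022, -0.25],
    [0, 0, 0, 0, 0, 0, -0.25],
  ],
)

```text
t: 29.6
tool_pos: [0.6161, -0.0612, 0.1093]
tool_rot: [-2.296, -2.139, 0.006]
contact_force: [-10.9, -2.5, 4.9]
opening: 0.032
grip_force: 5.2
```

Request:
jog_arm(
  plan=[
    [0, 0.09, 0, 0, 0, 0, -0.25],
    [0, 0, 0, 0, 0, 0, -0.25],
  ],
)

```text
t: 29.8
tool_pos: [0.617, -0.0611, 0.1092]
tool_rot: [-2.294, -2.138, 0.008]
contact_force: [-12.9, -2.5, 7.3]
opening: 0.0322
grip_force: 6.6
```

Request:
jog_arm(
  plan=[
    [0, 0.09, 0, 0, 0, 0, -0.25],
    [0, 0, 0, 0, 0, 0, -0.25],
    [0, 0, 0, 0, 0, 0, -0.25],
  ],
)

```text
t: 30.1
tool_pos: [0.6178, -0.061, 0.1091]
tool_rot: [-2.293, -2.137, 0.01]
contact_force: [-15.8, -2.0, 8.9]
opening: 0.0317
grip_force: 8.1
```

Firm at ~16 N. Back off, lift clear and check.

Request:
jog_arm(
  plan=[
    [0, -0.5, 0, 0, 0, 0, -0.25],
    [0, 0, 0, 0, 0, 0, -0.25],
    [0, 0, -0.5, 0, 0, 0, -0.25],
    [0, 0, -1, 0, 0, 0, -0.25],
    [0, 0, -1, 0, 0, 0, -0.25],
    [0, 0, -1, 0, 0, 0, -0.25],
    [0, 0, -1, 0, 0, 0, -0.25],
    [0, 0, -1, 0, 0, 0, -0.25],
  ],
)

```text
t: 30.9
tool_pos: [0.6129, -0.0603, 0.2217]
tool_rot: [2.298, 2.14, 0.004]
contact_force: [-0.4, 0.0, 0.4]
opening: 0.0318
grip_force: 0.0
```

Request:
jog_arm(
  plan=[
    [0, 0, -1, 0, 0, 0, -0.25],
    [0, 0, -1, 0, 0, 0, -0.25],
    [0, 0, 0, 0, 0, 0, -0.25],
    [0, 0, 0, 0, 0, 0, -0.25],
  ],
)

```text
t: 31.3
tool_pos: [0.6125, -0.0605, 0.2603]
tool_rot: [2.298, 2.14, 0.003]
contact_force: [0.7, 0.4, -0.5]
opening: 0.0322
grip_force: 0.0
```

Run:
```python
from h import *
im,dw,K,Rc,c,o=wrist(); val(); lever(im,K,Rc,c,o,maxd=.15)
t,_=ctrl.get_image("top"); hsv=cv2.cvtColor(t,cv2.COLOR_RGB2HSV)
m=(((hsv[...,0]<8)|(hsv[...,0]>172))&(hsv[...,1]>120)&(hsv[...,2]>50)); v,u=np.nonzero(m[135:160,210:250]); print("bar",len(u),ray("top",np.c_[u+210,v+135],.257).mean(0))
x,y=np.array([.9987,.0506]),np.array([-.0506,.9987]); print("nominal grip if lever at 90deg",(S+[0,.105]-[.5504,.0212])@np.c_[x,y])
```

```text
31.35 p [ 0.6118 -0.0604  0.259 ] r [-2.299 -2.141 -0.   ] F [-0.1 -0.8 -0.5] M [0.03 0.02 0.03] op 0.0321
radius 0.1051 TCP angle 88.36 toolx angle 85.92 F tool [-0.8 -0.1  0.5] tang F on tool ccw 0.1
lever n 2276 [ 0.608  -0.0758] ends [ 0.6081 -0.0314] [ 0.608  -0.1258] angle 89.9 centre in tool [-0.0156 -0.0035  0.0883]
bar 171 [0.61633917 0.23211119 0.257     ]
nominal grip if lever at 90deg [ 0.05419006 -0.08454883]
```

Lever is along the pipe (grip x ≈ 54 mm, y ≈ -85 mm in the station frame), the bar is at its starting place, and the arm is clear.

```bash
python3 -c "
from station import ctrl
print(ctrl.finish_job())"
```

```text
the job is handed in; nothing more can be done
None
```

The job is handed in, verdict not shown: the valve was shut and later reopened, each firm on its stop at about 16 N; all three bits are in the tote and the bucket is back upright. The first valve pass swept over the lever without touching it, because the fingertips really end about 40 mm short of the reported TCP; I corrected for that from camera depth.

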